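# Roll the tray counter to 6

## Task

The sixth tray of chocolate bark is finished. On the blue tray counter, roll the knurled thumbwheel by its edge until the 6 stands squarely in the window, then let go. Do not turn the wheel of the orange counter or disturb the steel cup of crumbs between the two.

Things in the scene. Friction and masses are not known exactly. Their poses are not given: they have to be found in the camera images.
- blue_counter: Blue counter fixed to the table, 110 x 116 mm, deck at z 50 mm. Origin: centre of underside; x away from the robot (yaw within 0.35 rad), z up. Upright black knurled wheel, 84 mm across, 14 thick, axle along y, centre (0, 25, 44) mm, top at z 86; fingers fit on both flat sides. Number housing right of it: x -32..32, y -53..-13, top z 77, white-framed 18 mm window in its top at (0, -33).
- blue_counter_wheel (a joint): Turn of the blue wheel and its number drum, rad; digit in the window = value / 0.628 (6 at 3.770; end stops at 0 and 9). Grows as the wheel's top rolls away from the robot (counter's +x). Starts between 3.7 and 5.0 digits. No clicks; light friction (1.5 N at the rim); stays where left; pinched firmly it follows the fingers' tilt. Digits 36 degrees apart, upright as read from the robot.
- orange_counter_wheel_rim (a point): A point on the rim of the orange counter's wheel, 42 mm from its axle; moves only if that wheel turns. The orange counter is the same device in orange, also fixed to the table; blue and orange may stand either way round, left or right. Leave its wheel alone.
- crumb_cup: Steel cup with brittle crumbs, 72 mm across, 36 mm tall, loose on the table between the two counters; origin at the centre of its underside. Leave it alone.

How it is judged:
At the end, for the whole second after the job is handed in: The blue counter's wheel rests with the 6 in its window, within 0.18 rad (10 degrees, over a quarter of a digit) of centred: joint 3.59 to 3.95, not turning (value of joint blue_counter_wheel between 3.59 and 3.95 rad and velocity of joint blue_counter_wheel between -0.05 and 0.05 rad/s); the robot touches nothing.
It fails at once if the orange counter's wheel is turned (its rim moves more than 10 mm) (distance of orange_counter_wheel_rim from where it was at the start of the episode above 0.01 m).
It fails at once if the cup of crumbs is pushed more than 20 mm or tipped (distance of crumb_cup from where it was at the start of the episode above 0.02 m or angle between crumb_cup's own z axis and vertical above 0.5 rad).
It also fails if it takes over 32 s, if anything falls off the work surface, if the arm or the gripper's body presses on something with over 40 N, if the wrist force passes 120 N, or if a joint passes its speed limit or range.

## Robot

A 6-joint arm with a two-finger parallel gripper is mounted at the origin on a cart in front of the work surface, level with it; the furniture and walls round the work are solid. World frame = base frame: x ahead of the robot, y to its left, z up, the work surface at z = 0. Lengths are in m, angles in rad, forces in N, time in s.
With the tool pointing down it reaches from about 0.35 to 0.775 m from the base axis. Payload 7.3 kg.
Tool frame: the origin (TCP) lies midway between the tips of the shut fingers; the grasp point (between the pads) lies 19 mm behind it (manip.grip_depth is the z of the grasp point in the tool frame, in m); z points along the fingers, x is the direction in which the jaws open and shut, and the axes are right-handed (so a half turn about z gives the same grasp; the last joint's range is limited). The gripper opens to 92 mm and grips with 3 to 60 N. Pads are 19 mm wide; open, the fingers measure 130 mm over their backs; the gripper's body (75 mm by 190 mm) begins 47 mm behind the grasp point.
Start: joints at [-1.403, 0.342, 1.524, -0, 1.275, -0.146], TCP at [0.162, -0.499, 0.196] pointing down, gripper open.
Joint ranges: [-2.53, 2.53], [-0.77, 2.02], [0.04, 2.7], [-1, 4.14], [0.28, 2.66], [-3.11, 3.11]. Speed limits (rad/s): [2.57, 2.57, 3.14, 3.14, 3.14, 3.14].

## Interface

Orientations are given as a 3x3 rotation matrix whose columns are the frame's x, y, z axes.
In Python, from plant import manip, optics, order gives the robot as it stands.
- The arm moves only by the tool send_rows, never from a script. Its argument "moves" is a list of rows, each an object with "dp": the shift along the tool's x, y, z in cm, a list of three; "turn": the turn, a rotation vector about the tool's x, y, z in rad, a list of three. In form: [{"dp": [tx, ty, tz], "turn": [rx, ry, rz]}, ...]. A call has 1 to 20 rows; each row is the pose to reach, as a shift and turn from the pose measured when the call began, along the tool's axes at that moment; what a row does not reach only later rows make up. A row lasts 1/12 s, in which the tool goes at most 41.7 mm and 7.16 degrees, less where a joint would pass 70% of its speed; a pose out of reach is approached as far as the arm can. A call with a gripper value outside its range is refused whole. "gripper" is the closure, from -1 (fully open) to 1 (shut), set as the call begins (left out, the last holds). The fingers move at their own pace and stop on an object; the grip force is fixed at half the most. Time passes only in rows, so rows that repeat a pose let the fingers close. It gives the time, the measured TCP pose, the force and the opening at its end, in the units of the state.
- manip.sense(): the state, without advancing time (a new reading comes with each control period).
- optics.snapshot(name): name is "side" or "top" or "wrist"; returns the picture (420x560x3 uint8, red, green, blue); there is no depth.
- optics.camera_model(name): a dict with "K" (3x3 intrinsics, pixels), "R" (3x3) and "t" (3): a world point X has camera coordinates R X + t. Camera axes: x right, y down, z forward; pixel columns grow to the right and rows downward; lengths in m; the calibration is good to about 2 mm. The wrist camera is an equidistant fisheye: a pixel r from the principal point sees the ray r / f radians off the axis. A picture is of the moment at which its call begins: read the wrist's pose just before it. camera_model takes no time and is no camera call; for the wrist camera it gives the pose at the moment of the call.
- order.sign_off(): hands the job in, once; it reports no verdict.
The state is a dict: "time": time; "joint_positions": joint angles; "qvel": joint speeds; "joint_efforts": joint torques, N m; "ee_pos": TCP position; "orientation": TCP orientation; "ft_force": force on the tool from outside, world axes, zero at the start; "wrist_torque": the same for the moment, N m; "gripper_width": opening from 0.0 (shut) to 1.0 (fully open).
Only numpy, scipy, OpenCV 4.12 (cv2) and the standard library are available. Lean on these libraries where they do the work, as an engineer would, in place of code of your own. Each camera call takes 0.05 s, during which the arm holds its last target. There are 200 camera calls.

## Working session

There is one attempt and no reset: what is moved stays moved. The work goes in short steps, Python scripts to look and compute and a tool call to move; the robot and the scene stay as the last step left them, time stands still between calls to the robot, and variables do not carry over. Pictures are saved under pics/ and viewed, about 8 in all and at most 12, crops included, and the job is handed in when it is done.

Besides the shell and the picture viewer there is one more tool, called after "Request:" in YAML: its name, and indented under it one key for each argument. send_rows: Moves the arm, as the interface text tells. Its arguments: {"type":"object","properties":{"moves":{"type":"array"},"gripper":{"type":"number"}},"required":["moves"]}

```bash
mkdir -p pics; python3 - <<'E'
from plant import manip, optics, order
import cv2
for n in("top","side"):
    im=optics.snapshot(n); cv2.imwrite(f"pics/{n}0.png",cv2.resize(im[:,:,::-1],None,fx=1.4,fy=1.4,interpolation=cv2.INTER_CUBIC)); m=optics.camera_model(n); print(n,m)
s=manip.sense();print(s['time'],s['ee_pos'],s['orientation'],s['gripper_width'],manip.grip_depth)
E
```

```text
top {'K': array([[464.77625973,   0.        , 281.27819738],
       [  0.        , 464.77625973, 206.13584509],
       [  0.        ,   0.        ,   1.        ]]), 'R': array([[-0.00337999, -0.99987798,  0.01525136],
       [-0.99734031,  0.00226021, -0.07285046],
       [ 0.0728071 , -0.01545703, -0.99722626]]), 't': array([0.01504147, 0.50850873, 1.06726695])}
side {'K': array([[439.7075306 ,   0.        , 286.37264781],
       [  0.        , 439.7075306 , 212.28865087],
       [  0.        ,   0.        ,   1.        ]]), 'R': array([[ 0.98962425, -0.14217817,  0.02071759],
       [-0.05432339, -0.50374321, -0.86214369],
       [ 0.13301436,  0.85207285, -0.5062401 ]]), 't': array([-0.50164126,  0.10997299,  0.98573521])}
0.1 [ 0.16197658 -0.49897302  0.19552137] [[ 3.08676160e-01 -9.51167157e-01 -2.61713774e-04]
 [-9.51166247e-01 -3.08676229e-01  1.32505615e-03]
 [-1.34113471e-03 -1.60079936e-04 -9.99999088e-01]] 1.0025285240273198 -0.0188
```

View pics/top0.png

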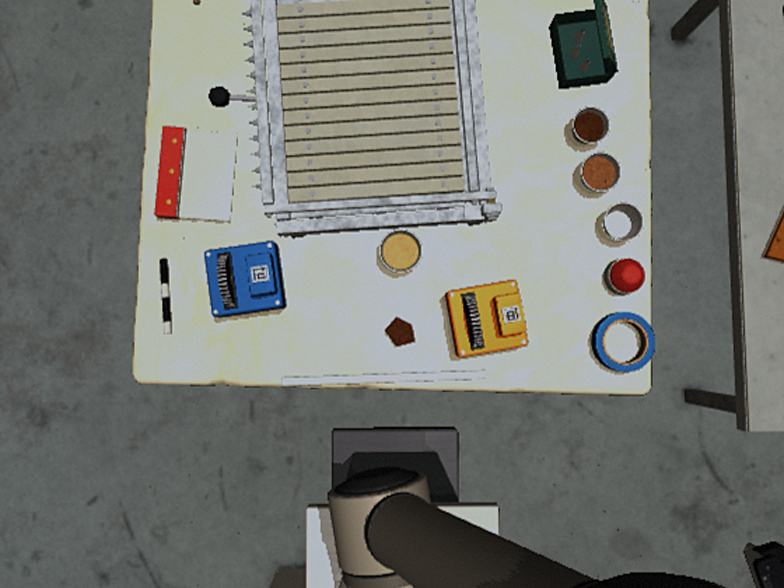

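View pics/side0.png

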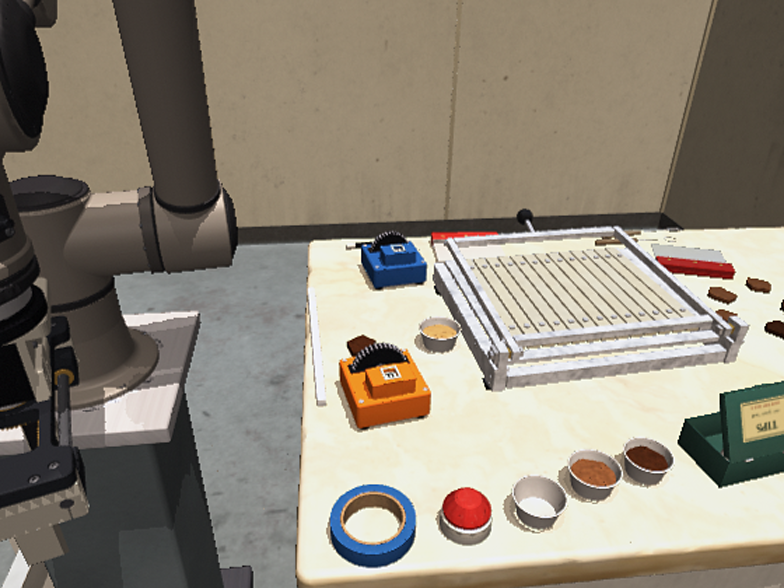

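```bash
python3 - <<'E'
import cv2
im=cv2.imread("pics/top0.png"); 
c=cv2.resize(im,(560,420),interpolation=cv2.INTER_AREA)
from plant import optics
c=optics.snapshot("top")[:,:,::-1]
cv2.imwrite("pics/crop.png",cv2.resize(c[165:235,140:212],None,fx=8,fy=8,interpolation=cv2.INTER_CUBIC))
E
```

```text
(no output)
```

View pics/crop.png

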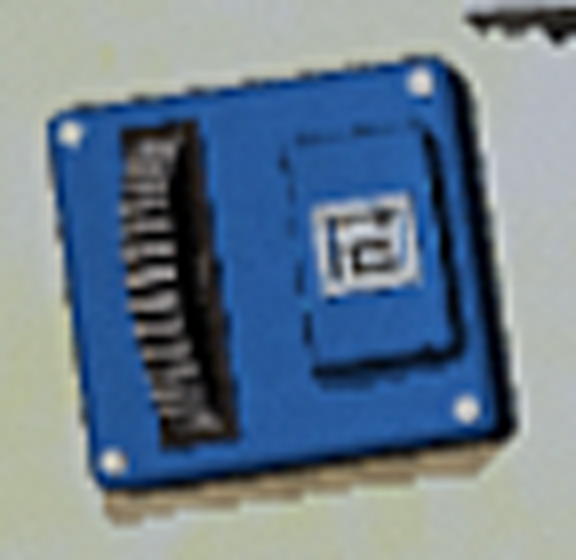

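```bash
cat > h.py <<'E'
import numpy as np
from plant import manip, optics, order
def ray_z(name,u,v,z):
    m=optics.camera_model(name);R,t=m['R'],m['t']
    d=R.T@(np.linalg.inv(m['K'])@[u,v,1]);o=-R.T@t
    return o+d*(z-o[2])/d[2]
E
python3 - <<'E'
from h import *
P=[ray_z("top",139.56+x/8,164.56+y/8,.051)[:2] for x,y in [(70,133),(421,83),(467,408),(113,462)]]
P=np.array(P);c=P.mean(0);print(P.round(4),c)
ex=(P[0]+P[1]-P[2]-P[3]);ey=P[0]+P[3]-P[1]-P[2]
a=np.arctan2(ex[1],ex[0]);b=np.arctan2(-ey[0],ey[1]);print("yaw",a,b,np.linalg.norm(ex)/2,np.linalg.norm(ey)/2)
w=ray_z("top",139.56+365/8,164.56+245/8,.077);yaw=(a+b)/2
R=np.array([[np.cos(yaw),-np.sin(yaw)],[np.sin(yaw),np.cos(yaw)]])
print("window",w,"pred",c+R@[0,-.033]);W=c+R@[0,.025];print("wheel",W,"R",R)
s=manip.sense();T=s['orientation'];print("wheel top+0.15 in tool cm",T.T@(np.r_[W,.236]-s['ee_pos'])*100)
x=np.arctan2(T[1,0],T[0,0]);print("tool x az",x,"jaw target az",yaw+np.pi/2,yaw-np.pi/2)
E
```

```text
[[0.5635 0.3151]
 [0.5776 0.2162]
 [0.4853 0.2022]
 [0.4703 0.3014]] [0.52419081 0.25872291]
yaw 0.14752416921558742 0.1458127363794899 0.09379664276865338 0.10011757571810173
window [0.52898025 0.22647783 0.077     ] pred [0.52901353 0.22607721]
wheel [0.52053723 0.28345449] R [[ 0.98926345 -0.14614317]
 [ 0.14614317  0.98926345]]
wheel top+0.15 in tool cm [-63.36451176 -58.25831447  -3.95901746]
tool x az -1.256995812142615 jaw target az 1.7174647795924352 -1.424127873997358
```

Request:
send_rows:
  moves:
    - {"dp":[-30,-35,-5],"turn":[0,0,0.1]}
    - {"dp":[-30,-35,-5],"turn":[0,0,0.1]}
    - {"dp":[-30,-35,-5],"turn":[0,0,0.1]}
    - {"dp":[-30,-35,-5],"turn":[0,0,0.1]}
    - {"dp":[-30,-35,-5],"turn":[0,0,0.1]}
    - {"dp":[-30,-35,-5],"turn":[0,0,0.1]}
    - {"dp":[-30,-35,-5],"turn":[0,0,0.1]}
    - {"dp":[-30,-35,-5],"turn":[0,0,0.1]}
    - {"dp":[-30,-35,-5],"turn":[0,0,0.1]}
    - {"dp":[-30,-35,-5],"turn":[0,0,0.1]}
    - {"dp":[-63.4,-58.3,-2],"turn":[0,0,0.167]}
    - {"dp":[-63.4,-58.3,-2],"turn":[0,0,0.167]}
    - {"dp":[-63.4,-58.3,-2],"turn":[0,0,0.167]}
    - {"dp":[-63.4,-58.3,-2],"turn":[0,0,0.167]}
    - {"dp":[-63.4,-58.3,-2],"turn":[0,0,0.167]}
    - {"dp":[-63.4,-58.3,-2],"turn":[0,0,0.167]}
    - {"dp":[-63.4,-58.3,-2],"turn":[0,0,0.167]}
    - {"dp":[-63.4,-58.3,-2],"turn":[0,0,0.167]}
    - {"dp":[-63.4,-58.3,-2],"turn":[0,0,0.167]}
    - {"dp":[-63.4,-58.3,-2],"turn":[0,0,0.167]}
  gripper: 0.35

```text
time: 1.82
ee_pos: [0.5092, 0.2512, 0.218]
orientation: [[0.147, -0.989, -0.001], [-0.989, -0.147, 0.001], [-0.001, 0.0, -1.0]]
ft_force: [0.8, 0.0, 0.4]
gripper_width: 0.327
```

Request:
send_rows:
  moves:
    - {"dp":[-3.0,-1.6,2],"turn":[0,0,0]}
    - {"dp":[-3.0,-1.6,2],"turn":[0,0,0]}
    - {"dp":[-3.0,-1.6,2],"turn":[0,0,0]}
    - {"dp":[-3.0,-1.6,2],"turn":[0,0,0]}

```text
time: 2.15
ee_pos: [0.5203, 0.283, 0.1976]
orientation: [[0.147, -0.989, -0.002], [-0.989, -0.147, -0.0], [-0.0, 0.002, -1.0]]
ft_force: [0.2, 0.3, -0.3]
gripper_width: 0.32
```

```bash
python3 - <<'E'
from h import *
import cv2
s=manip.sense();m=optics.camera_model("wrist");im=optics.snapshot("wrist");cv2.imwrite("pics/w1.png",cv2.resize(im[:,:,::-1],None,fx=1.4,fy=1.4,interpolation=cv2.INTER_CUBIC))
print(s['ee_pos'],m['K'],m['R'],-m['R'].T@m['t'])
E
```

```text
[0.52029906 0.28295041 0.19757868] [[325.1922621    0.         275.67478447]
 [  0.         325.1922621  215.25486091]
 [  0.           0.           1.        ]] [[ 1.47624455e-01 -9.89043400e-01  4.17113016e-04]
 [-9.50180038e-01 -1.41706631e-01  2.77627677e-01]
 [-2.74526714e-01 -4.13809670e-02 -9.60688659e-01]] [0.59465982 0.2936408  0.3859711 ]
```

View pics/w1.png

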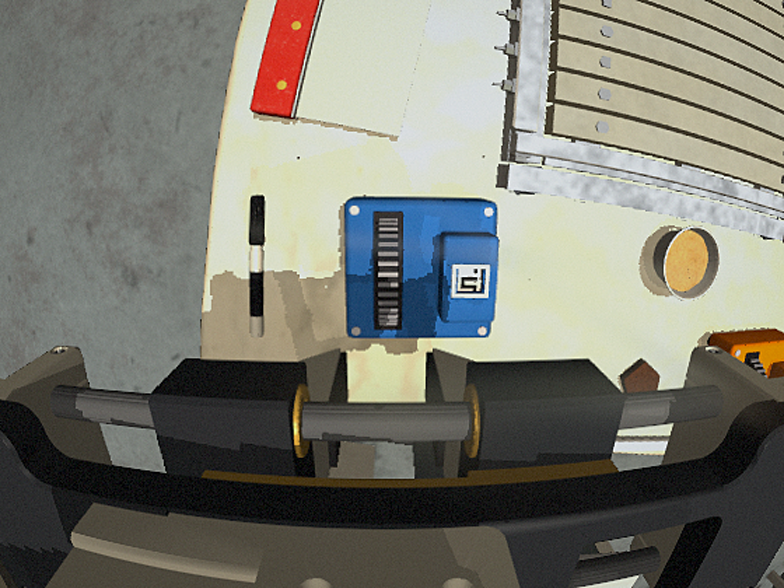

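```bash
python3 - <<'E'
from h import *
import cv2
im=optics.snapshot("wrist");cv2.imwrite("pics/w1c.png",cv2.resize(im[186:216,320:352,::-1],None,fx=16,fy=16,interpolation=cv2.INTER_CUBIC))
E
```

```text
(no output)
```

View pics/w1c.png

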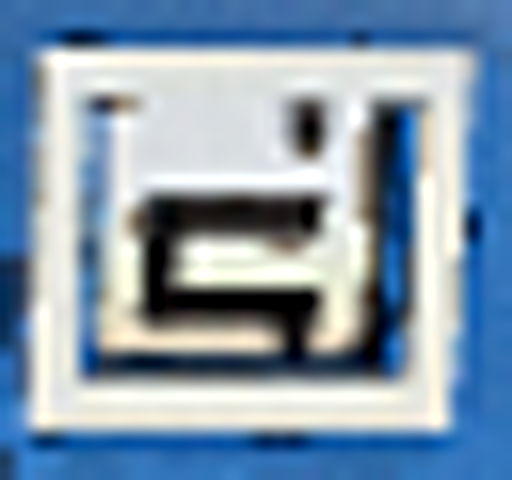

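Request:
send_rows:
  moves:
    - {"dp":[0,1.6,0.1],"turn":[0.1,0,0]}
    - {"dp":[0,3.1,0.3],"turn":[0.2,0,0]}
    - {"dp":[0,4.6,0.7],"turn":[0.3,0,0]}
    - {"dp":[0,6.2,1.3],"turn":[0.42,0,0]}
    - {"dp":[0,6.2,1.3],"turn":[0.42,0,0]}
    - {"dp":[-0.05,4.9,4.4],"turn":[0.42,0,0]}
    - {"dp":[-0.05,3.65,7.14],"turn":[0.42,0,0]}
    - {"dp":[-0.05,3.65,7.14],"turn":[0.42,0,0]}
    - {"dp":[-0.05,3.65,7.14],"turn":[0.42,0,0]}

```text
time: 3.0
ee_pos: [0.4846, 0.2762, 0.1272]
orientation: [[0.144, -0.904, 0.402], [-0.99, -0.131, 0.058], [-0.0, -0.406, -0.914]]
ft_force: [0.1, 0.2, 0.3]
gripper_width: 0.324
```

```bash
cat >> h.py <<'E'
AX=np.array([.5205,.2835,.044])
def rel(): 
    s=manip.sense();T=s['orientation'];d=T.T@(AX-s['ee_pos'])*100
    print(round(s['time'],2),"axle in tool cm",d.round(2),"tilt",np.arctan2(-T[:2,2]@[.989,.147],-T[2,2]).round(3),"jaw tilt",T[2,0].round(3),s['gripper_width'],s['ft_force'])
E
python3 -c "from h import *;rel()"
```

```text
3.0 axle in tool cm [-0.21  0.04  9.09] tilt -0.418 jaw tilt -0.0 0.3238392850720532 [0.10369271 0.15912907 0.32009527]
```

Request:
send_rows:
  moves:
    - {"dp":[-0.2,0,1],"turn":[0,0,0]}
    - {"dp":[-0.2,0,3],"turn":[0,0,0]}
    - {"dp":[-0.2,0,5],"turn":[0,0,0]}
    - {"dp":[-0.2,0,6.3],"turn":[0,0,0]}
    - {"dp":[-0.2,0,7.1],"turn":[0,0,0]}
    - {"dp":[-0.2,0,7.1],"turn":[0,0,0]}

```text
time: 3.5
ee_pos: [0.5133, 0.282, 0.0619]
orientation: [[0.143, -0.904, 0.402], [-0.99, -0.131, 0.058], [0.0, -0.406, -0.914]]
ft_force: [0.5, 0.7, -0.4]
gripper_width: 0.328
```

```bash
python3 - <<'E'
from h import *
import cv2
rel()
im=optics.snapshot("wrist");cv2.imwrite("pics/w2.png",cv2.resize(im[100:400,130:430,::-1],None,fx=2,fy=2,interpolation=cv2.INTER_CUBIC))
E
```

```text
3.5 axle in tool cm [-0.04  0.05  1.94] tilt -0.418 jaw tilt 0.0 0.3276535269017137 [ 0.48698212  0.68907151 -0.36417892]
```

View pics/w2.png

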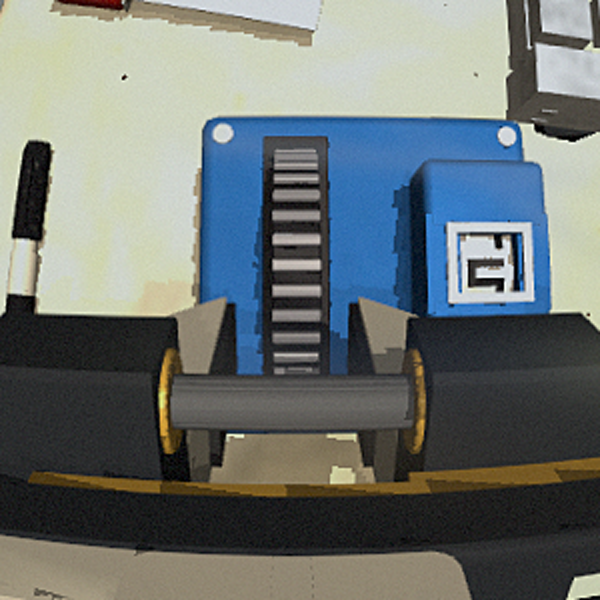

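Request:
send_rows:
  moves:
    - {"dp":[0,0,0],"turn":[0,0,0]}
    - {"dp":[0,0,0],"turn":[0,0,0]}
    - {"dp":[0,0,0],"turn":[0,0,0]}
    - {"dp":[0,0,0],"turn":[0,0,0]}
    - {"dp":[0,0,0],"turn":[0,0,0]}
    - {"dp":[0,0,0],"turn":[0,0,0]}
  gripper: 1

```text
time: 4.05
ee_pos: [0.5132, 0.2823, 0.063]
orientation: [[0.143, -0.904, 0.403], [-0.99, -0.131, 0.058], [-0.0, -0.407, -0.913]]
ft_force: [0.7, 0.7, -0.3]
gripper_width: 0.012
```

```bash
python3 - <<'E'
from h import *
rel()
for t in np.arange(.08,.85,.08): print(round(t,2), np.round([1.94*np.sin(-t), 1.94*(1-np.cos(t))],2))
E
```

```text
4.05 axle in tool cm [-0.02  0.1   2.03] tilt -0.419 jaw tilt -0.0 0.012404047745403287 [ 0.68218107  0.69462551 -0.25720828]
0.08 [-0.16  0.01]
0.16 [-0.31  0.02]
0.24 [-0.46  0.06]
0.32 [-0.61  0.1 ]
0.4 [-0.76  0.15]
0.48 [-0.9   0.22]
0.56 [-1.03  0.3 ]
0.64 [-1.16  0.38]
0.72 [-1.28  0.48]
0.8 [-1.39  0.59]
```

```bash
python3 - <<'E'
from h import *
import cv2
a=optics.snapshot("wrist")[100:400,130:430,::-1];b=optics.snapshot("side")[150:230,240:340,::-1]
cv2.imwrite("pics/w3.png",np.hstack([cv2.resize(a,(400,400)),cv2.resize(b,(400,400),interpolation=cv2.INTER_CUBIC)]))
E
```

```text
(no output)
```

View pics/w3.png

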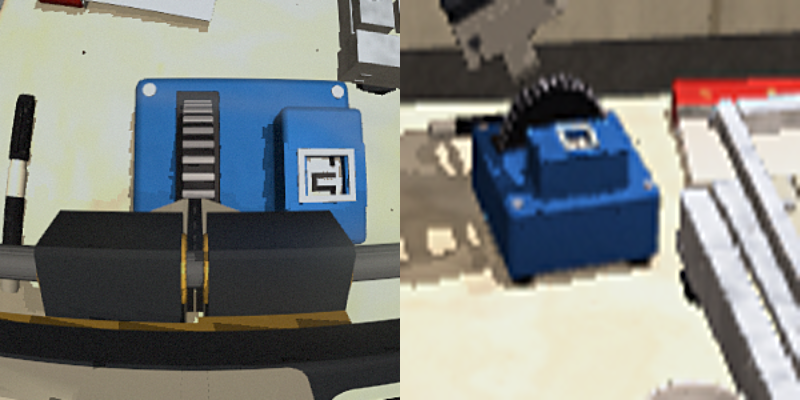

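```bash
python3 - <<'E'
from h import *
import cv2
s=manip.sense();T=s['orientation'];p=s['ee_pos']
ex=np.array([.9893,.1461,0]);ey=np.array([-.1461,.9893,0]);ez=np.array([0,0,1.])
im=optics.snapshot("side");m=optics.camera_model("side")
f=6;o=np.array([260,140])
b=np.ascontiguousarray(cv2.resize(im[140:225,260:350,::-1],None,fx=f,fy=f,interpolation=cv2.INTER_CUBIC))
def pr(X,c):
    q=m['K']@(m['R']@X+m['t']);u=(q[:2]/q[2]-o+.5)*f-.5;cv2.circle(b,tuple(int(k) for k in u),3,c,-1)
for a in np.arange(0,3.2,.26): pr(AX-.007*ey+.042*(np.cos(a)*ex+np.sin(a)*ez),(0,255,0))
pr(p,(0,0,255));pr(p-.0188*T[:,2],(255,0,255));pr(p-.06*T[:,2],(0,255,255))
cv2.imwrite("pics/s3.png",b);print(s['gripper_width'],p)
E
```

```text
0.0009025553052021131 [0.51316243 0.28222112 0.06277516]
```

View pics/s3.png

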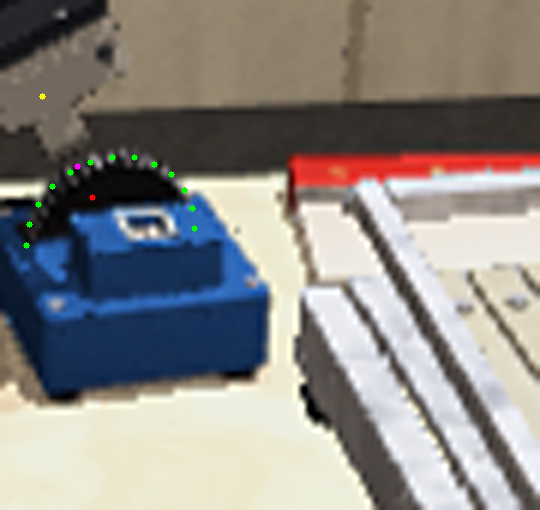

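```bash
python3 - <<'E'
from h import *
import cv2
a=optics.snapshot("wrist")[205:285,235:350,::-1]
cv2.imwrite("pics/w4.png",cv2.resize(a,None,fx=6.5,fy=6.5,interpolation=cv2.INTER_CUBIC))
s=manip.sense();print(s['gripper_width'],s['ft_force'],s['ee_pos'])
E
```

```text
0.0026340500199149392 [-0.23130529 -0.14362099  0.20559211] [0.51316757 0.28220597 0.06268676]
```

View pics/w4.png

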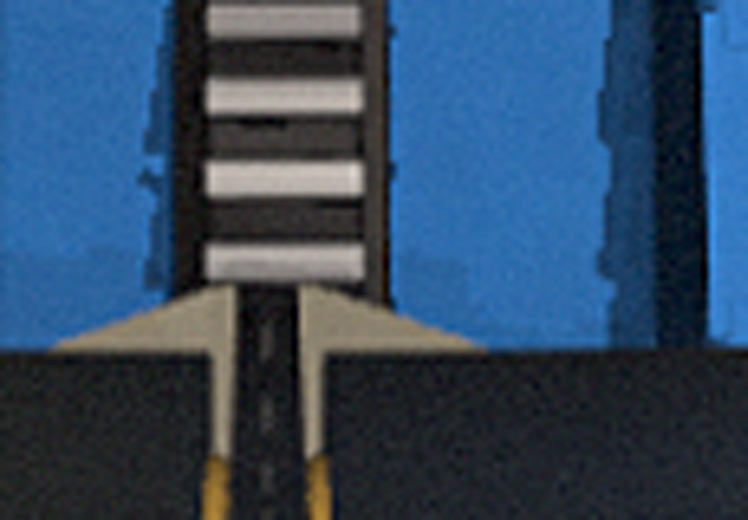

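Request:
send_rows:
  moves:
    - {"dp":[0.15,0.05,-0.5],"turn":[0,0,0]}
    - {"dp":[0.15,0.05,-0.5],"turn":[0,0,0]}
    - {"dp":[0.15,0.05,-0.5],"turn":[0,0,0]}
    - {"dp":[0.15,0.05,-0.5],"turn":[0,0,0]}
    - {"dp":[0.15,0.05,-0.5],"turn":[0,0,0]}
    - {"dp":[0.15,0.05,-0.5],"turn":[0,0,0]}
    - {"dp":[0.15,0.05,0],"turn":[0,0,0]}
    - {"dp":[0.15,0.05,0.5],"turn":[0,0,0]}
    - {"dp":[0.15,0.05,0.8],"turn":[0,0,0]}
    - {"dp":[0.15,0.05,1.1],"turn":[0,0,0]}
    - {"dp":[0.15,0.05,1.4],"turn":[0,0,0]}
    - {"dp":[0.15,0.05,1.4],"turn":[0,0,0]}
  gripper: 0.35

```text
time: 5.25
ee_pos: [0.5185, 0.2813, 0.0489]
orientation: [[0.143, -0.905, 0.402], [-0.99, -0.131, 0.058], [0.0, -0.406, -0.914]]
ft_force: [0.3, 0.0, -1.2]
gripper_width: 0.325
```

```bash
python3 -c "from h import *;rel()"
```

```text
5.25 axle in tool cm [-0.19 -0.01  0.54] tilt -0.418 jaw tilt 0.0 0.32542867877091486 [ 2.53443258e-01  6.01948011e-04 -1.15136691e+00]
```

Request:
send_rows:
  moves:
    - {"dp":[0,0,0.4],"turn":[0,0,0]}
    - {"dp":[0,0,0.4],"turn":[0,0,0]}

```text
time: 5.42
ee_pos: [0.52, 0.2814, 0.0445]
orientation: [[0.143, -0.905, 0.401], [-0.99, -0.131, 0.057], [0.001, -0.405, -0.914]]
ft_force: [-0.8, -0.1, -0.1]
gripper_width: 0.328
```

Request:
send_rows:
  moves:
    - {"dp":[0,0,0],"turn":[0,0,0]}
    - {"dp":[0,0,0],"turn":[0,0,0]}
    - {"dp":[0,0,0],"turn":[0,0,0]}
    - {"dp":[0,0,0],"turn":[0,0,0]}
    - {"dp":[0,0,0],"turn":[0,0,0]}
  gripper: 1

```text
time: 5.83
ee_pos: [0.5201, 0.2817, 0.0446]
orientation: [[0.143, -0.905, 0.401], [-0.99, -0.131, 0.058], [0.0, -0.405, -0.914]]
ft_force: [-0.5, 2.1, -0.9]
gripper_width: 0.148
```

```bash
python3 -c "from h import *;rel()"
```

```text
5.83 axle in tool cm [-0.17 -0.04  0.09] tilt -0.417 jaw tilt 0.0 0.1484966180668217 [-0.54479322  2.05164627 -0.89640698]
```

Request:
send_rows:
  moves:
    - {"dp":[0,0,0],"turn":[-0.07,0,0]}
    - {"dp":[0,0,0],"turn":[-0.14,0,0]}
    - {"dp":[0,-0.05,0],"turn":[-0.21,0,0]}
    - {"dp":[0,-0.05,0],"turn":[-0.28,0,0]}
    - {"dp":[0,-0.05,0],"turn":[-0.35,0,0]}
    - {"dp":[0,-0.05,0],"turn":[-0.42,0,0]}
    - {"dp":[0,-0.05,0],"turn":[-0.49,0,0]}
    - {"dp":[0,-0.05,0],"turn":[-0.56,0,0]}
    - {"dp":[0,-0.05,0],"turn":[-0.63,0,0]}
    - {"dp":[0,-0.05,0],"turn":[-0.7,0,0]}
    - {"dp":[0,-0.05,0],"turn":[-0.76,0,0]}
    - {"dp":[0,-0.05,0],"turn":[-0.81,0,0]}
    - {"dp":[0,-0.05,0],"turn":[-0.82,0,0]}
    - {"dp":[0,-0.05,0],"turn":[-0.82,0,0]}

```text
time: 7.0
ee_pos: [0.5207, 0.2819, 0.0456]
orientation: [[0.143, -0.91, -0.389], [-0.99, -0.131, -0.056], [-0.0, 0.393, -0.919]]
ft_force: [-1.3, 0.0, 7.6]
gripper_width: 0.149
```

```bash
python3 - <<'E'
from h import *
import cv2
rel()
m=optics.camera_model("wrist");c=m['R']@np.array([.529,.2262,.077])+m['t'];th=np.arctan2(np.hypot(c[0],c[1]),c[2]);d=c[:2]/np.hypot(c[0],c[1])*th*m['K'][0,0]
u,v=(d+m['K'][:2,2]).astype(int);print(u,v)
im=optics.snapshot("wrist");cv2.imwrite("pics/w5full.png",im[:,:,::-1])
cv2.imwrite("pics/w5.png",cv2.resize(im[v-25:v+25,u-25:u+25,::-1],None,fx=11,fy=11,interpolation=cv2.INTER_CUBIC))
E
```

```text
7.0 axle in tool cm [-0.16 -0.07  0.15] tilt 0.404 jaw tilt -0.0 0.1485869631686365 [-1.33636989  0.02274386  7.62500259]
373 284
```

View pics/w5.png

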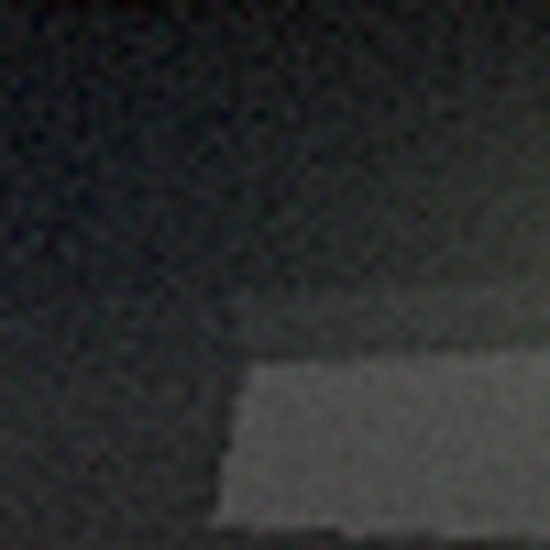

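Request:
send_rows:
  moves:
    - {"dp":[0,0,0],"turn":[0,0,0]}
    - {"dp":[0,0,0],"turn":[0,0,0]}
    - {"dp":[0,0,0],"turn":[0,0,0]}
    - {"dp":[0,0,0],"turn":[0,0,0]}
    - {"dp":[0,0,-2],"turn":[0,0,0]}
    - {"dp":[0,0,-5],"turn":[0,0,0]}
    - {"dp":[0,0,-8],"turn":[0,0,0]}
    - {"dp":[0,0,-11],"turn":[0,0,0]}
    - {"dp":[0,0,-15],"turn":[0,0,0]}
    - {"dp":[0,0,-15],"turn":[0,0,0]}
    - {"dp":[0,1.5,-15],"turn":[0.1,0,0]}
    - {"dp":[0,3.0,-14.7],"turn":[0.2,0,0]}
    - {"dp":[0,4.5,-14.3],"turn":[0.3,0,0]}
    - {"dp":[0,5.9,-13.8],"turn":[0.4,0,0]}
    - {"dp":[0,5.9,-13.8],"turn":[0.4,0,0]}
    - {"dp":[0,5.9,-13.8],"turn":[0.4,0,0]}
  gripper: 0.35

```text
time: 8.38
ee_pos: [0.5175, 0.2815, 0.1963]
orientation: [[0.144, -0.99, -0.005], [-0.99, -0.144, -0.001], [0.0, 0.005, -1.0]]
ft_force: [0.7, 0.1, 0.5]
gripper_width: 0.323
```

```bash
python3 - <<'E'
from h import *
import cv2
rel()
m=optics.camera_model("wrist");c=m['R']@np.array([.529,.2262,.077])+m['t'];th=np.arctan2(np.hypot(c[0],c[1]),c[2]);d=c[:2]/np.hypot(c[0],c[1])*th*m['K'][0,0]
u,v=(d+m['K'][:2,2]).astype(int);print(u,v)
im=optics.snapshot("wrist");cv2.imwrite("pics/w6full.png",im[:,:,::-1])
cv2.imwrite("pics/w6.png",cv2.resize(im[v-18:v+18,u-20:u+20,::-1],None,fx=14,fy=14,interpolation=cv2.INTER_CUBIC))
E
```

```text
8.38 axle in tool cm [-0.16 -0.4  15.22] tilt 0.005 jaw tilt 0.0 0.3230469031349066 [0.65692588 0.13274838 0.50350355]
332 198
```

View pics/w6.png

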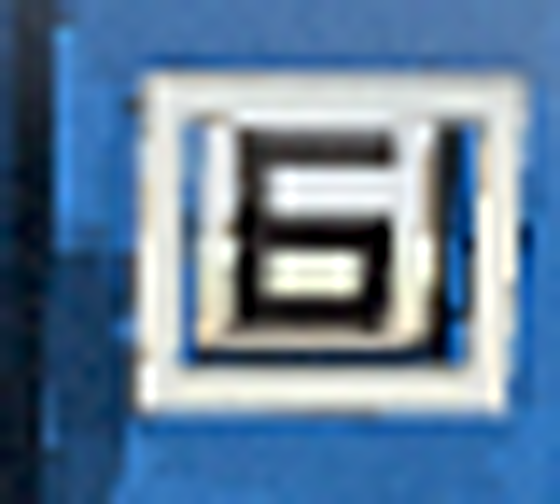

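```bash
python3 -c "
from h import *
print(order.sign_off())"
```

```text
the job is handed in; nothing more can be done
None
```

The blue counter now shows the 6, and I handed the job in at about 8.5 s of the 32 s allowed. I pinched the blue wheel on its flat sides, rolled its top about 0.82 rad away from the robot, let go and backed off.

- **Final check:** The last wrist picture shows the 6 centred in the window. The digit's middle sits about 1 mm from the frame's centre. Most of that is the viewing angle; taken at face value it is about 0.03–0.05 rad, well inside the 0.18 rad allowed. After release the arm was 15 cm clear, with the force on it about zero.
- **First grasp missed:** The fingers shut on nothing. The pictures showed the real fingertips ending about 20 mm short of the reported tool point. I went about 19 mm deeper, and the gripper then stopped at about 13.7 mm, which matches the 14 mm wheel.
- **One view was blocked:** With the wheel still gripped at the end of the roll, the gripper hid the window. I could only confirm the digit after backing off.
- **Orange counter and cup:** My moves were planned clear of both and I felt no contact, but I did not take a last picture of them.

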